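# Close the parts stack with its top tray

## Robot

A 7-joint arm with a two-finger parallel gripper is mounted at the origin on a cart in front of the work surface, level with it; the furniture and walls round the work are solid. World frame = base frame: x ahead of the robot, y to its left, z up, the work surface at z = 0. Lengths are in m, angles in rad, forces in N, time in s.
With the tool pointing down it reaches from about 0.4 to 0.875 m from the base axis. Payload 6.5 kg.
Tool frame: the origin (TCP) lies on the centre line of the jaws, within the pads' length; the fingertips stand 22 mm ahead of it and the grasp point (between the pads) lies 3 mm ahead of it; z points along the fingers, y is the direction in which the jaws open and shut (so a half turn about z gives the same grasp; the last joint's range is limited). The gripper opens to 85 mm and grips with 20 to 120 N. Pads are 22 mm wide; open, the fingers measure 114 mm over their backs; the gripper's body (76 mm by 85 mm) begins 54 mm behind the grasp point. The pads swing forward as they close: fully open they stand 13 mm farther back than shut.
Start: joints at [1.219, 0.536, -0.004, 1.538, 0.003, 1.067, -0.071], TCP at [0.183, -0.624, 0.253] pointing down, gripper open.
Joint ranges: [-2.7, 2.7], [-0.37, 2.16], [-1.27, 1.26], [0.24, 2.4], [-1.31, 4.45], [0.19, 1.91], [-2.76, 2.76]. Speed limits (rad/s): [2.39, 2.39, 3.14, 3.14, 3.14, 3.14, 3.14].

## Interface

Orientations are given as a rotation vector (axis times angle).
In Python, from plant import env, vision, job_done, spotter gives the robot as it stands.
- The arm moves only by the tool apply_moves, never from a script. Its argument "targets" is a list of rows, each a list of 7 numbers: the opening in per cent of the stroke, from 0 (shut) to 100 (fully open), then the shift along the world's x, y, z in m, then the turn, a rotation vector about the world's x, y, z in degrees. A call has exactly 10 rows; each row is the pose to reach, as a shift and turn from the pose measured when the call began; what a row does not reach only later rows make up. A row lasts 1/10 s, in which the tool goes at most 50 mm and 8.59 degrees, less where a joint would pass 70% of its speed; a pose out of reach is approached as far as the arm can. A call with a gripper value outside its range is refused whole. The fingers move at their own pace and stop on an object; "force" is the grip in N (left out, the last holds). Time passes only in rows, so rows that repeat a pose let the fingers close, or fill a call up. It gives the time, the measured TCP pose, the force and the opening at its end, in the units of the state.
- env.observe(): the state, without advancing time (a new reading comes with each control period).
- vision.get_image(name): name is "scene" or "top" or "wrist"; returns a dict with "color" (420x560x3 uint8, red, green, blue), "fx", "fy", "cx", "cy" (pixels), "xyz" and "attitude" of the camera in the world; the wrist camera has in their place "tool_from_camera" (4x4, takes a point from camera to tool coordinates, whose origin is the TCP and whose axes are the flange's). Camera axes: x right, y down, z forward; pixel columns grow to the right and rows downward; lengths in m; the calibration is good to about 2 mm. A picture is of the moment at which its call begins: read the wrist's pose just before it. There is no depth.
- job_done(): hands the job in, once; it reports no verdict.
Trained networks look in the newest picture that a camera, given by its name, has taken for a name from the list of things; names that differ only in an ending like _2 or _b are one class to them, and where a whole thing is asked for, a point or a joint stands for the part that bears it (a point fixed in the world has none). Each returns a list of dicts, best first, with "confidence" (0 to 1); they miss things now and then, are a little off and sometimes report something else, mostly with a low value. They report only what shows in the picture. A call takes as long as a camera call.
- spotter.recognise(camera, target): "box" ([left, top, width, height] in pixels, round what is visible of it).
- spotter.pinpoint(camera, target): "position" ([column, row] in pixels: a listed point, or the origin of a listed thing).
The state is a dict: "time_s": time; "joint_pos": joint angles; "joint_vel": joint speeds; "tau": joint torques, N m; "position": TCP position; "tool_rot": TCP orientation; "wrist_force": force on the tool from outside, world axes, zero at the start; "ft_torque": the same for the moment, N m; "opening": finger opening in m.
Only numpy, scipy, OpenCV 4.12 (cv2) and the standard library are available. Lean on these libraries where they do the work, as an engineer would, in place of code of your own. Each camera call takes 0.05 s, during which the arm holds its last target.

## Task

Take the blue tray with the black carrying handle off its sloping rest and stack it level on the grey tray in the dock, so that all four steel corner pins drop into the four corner sockets. The grey tray may be screwed down a little off the dock's centre, so feel for the sockets; lower the tray fully home by its handle before you let go, and leave the glue bottle, tape rolls, yellow container and screwdriver around it undisturbed.

Things in the scene. Friction and masses are not known exactly. Their poses are not given: they have to be found in the camera images.
- top_tray: Blue open tray, 120 (x) x 160 (y) x 26 mm, loose, 0.2-0.4 kg. Origin: centre of its flat underside, z up through it. 4 steel pins point down from the underside at x +-45, y +-65 mm: 10 mm diameter, 12 long, the last 3 tapering to 7.2 mm. It starts on the sloping rest, tipped 30 degrees about its y axis: +x edge high; the handle leans to -x, the robot's left, within 20 degrees.
- tray_handle (a point): Centre of the blue tray's black handle bar, 62 mm above the underside; axes as the tray's. The bar runs along y, 110 mm long, 14 mm thick (x), 20 mm high (z), on two posts at y +-49 mm; free space of 26 mm below it down to the wall tops. To take it squarely the tool must lean 30 degrees with the tray; to seat the tray it must come upright again.
- dock_top (a point): Centre of the top face of the fixed dock, an aluminium plate 165 (x) x 205 (y) x 8 mm with yellow angle corners 14 mm high; z up. A grey open tray, 120 (x) x 160 (y) mm, is screwed down on it and cannot move: axes parallel to the dock's, but its centre anywhere up to 8 mm off the dock's centre in x and also in y. Where it sits is not reported. Dock and rest may swap sides.
- nominal_seat (a point): 45 mm above dock_top, level with the grey tray's four corner post tops (30 x 30 mm, at x +-45, y +-65 mm of the grey tray's own centre; its walls are 9 mm lower). Each post has a round socket 12.5 mm wide, 16 deep, 1 mm chamfer. Blue tray seated: its underside at this height, either way round. Pins off the sockets ride on the post tops: underside 12 mm higher.
- rest_face (a point): Point in the face of the fixed sloping rest, under the centre of the blue tray's underside at the start (the tray may lie up to 8 mm to either side). The rest is a wooden stand, 150 x 120 mm on the bench, with a 92 mm wide plywood board that rises at 30 degrees. The axes of this point are level: x from the rest's front to its back, z up.
- rest_lip (a point): Lower edge of the rest's board, 22 mm above the bench, where a lip 14 mm high across the 92 mm board stops the tray from sliding down. The tray's pins hang free on either side of the board. Lift the tray square off the board by 20 mm or more to clear the lip.
- glue: Bystander: white glue bottle with teal cap, 56 mm diameter, 127 mm high, loose, origin at the centre of its foot.
- big_roll: Bystander: cream roll of wide tape lying flat, 100 mm diameter, 48 mm high, loose, origin at the centre of its underside.
- cup: Bystander: cut-down yellow plastic container, 76 x 84 x 46 mm, loose, origin at the centre of its underside.
- roll: Bystander: orange tape roll, 55 mm diameter, 20 mm high, loose, origin at the centre of its underside.
- driver: Bystander: red-handled screwdriver lying on the bench, 166 mm long, 30 mm high, loose, origin at the centre of its underside.

How it is judged:
On the way, in this order (a step that is already met when the one before it is completed fails the run):
1. the blue tray has been lifted clear of the rest, in the gripper (distance between top_tray and rest_face above 0.06 m and contact force between the fingers and top_tray above 0.5 N), for 0.2 s.
2. the blue tray is fully home on the grey one while the fingers still touch it (lowered, not dropped) (z of top_tray in the frame of dock_top between 0.04 and 0.048 m and horizontal distance between top_tray and dock_top below 0.016 m and angle between top_tray's own z axis and vertical below 0.04 rad and angle between the x axis of top_tray and the x axis of dock_top, either way round below 0.07 rad and contact force between the fingers and top_tray above 0.5 N), for 0.1 s.
At the end, for the whole second after the job is handed in: The blue tray rests fully home on the grey tray in the dock: its underside 40 to 48 mm above the dock's face (45 mm is seated), within 16 mm of the dock's centre, level within 2.3 degrees, turned within 4 degrees of the dock's axes (either way round), released and at rest (z of top_tray in the frame of dock_top between 0.04 and 0.048 m and horizontal distance between top_tray and dock_top below 0.016 m and angle between top_tray's own z axis and vertical below 0.04 rad and angle between the x axis of top_tray and the x axis of dock_top, either way round below 0.07 rad and linear speed of top_tray below 0.01 m/s and contact force between the fingers and top_tray below 0.1 N); the robot touches nothing.
It fails at once if the glue bottle is pushed more than 30 mm from its place (distance of glue from where it was at the start of the episode above 0.03 m).
It fails at once if the roll of wide tape is pushed more than 30 mm from its place (distance of big_roll from where it was at the start of the episode above 0.03 m).
It fails at once if the yellow container is pushed more than 30 mm from its place (distance of cup from where it was at the start of the episode above 0.03 m).
It fails at once if the tape roll is pushed more than 30 mm from its place (distance of roll from where it was at the start of the episode above 0.03 m).
It fails at once if the screwdriver is pushed more than 30 mm from its place (distance of driver from where it was at the start of the episode above 0.03 m).
It also fails if it takes over 69 s, if anything falls off the work surface, if the arm or the gripper's body presses on something with over 40 N, if the wrist force passes 120 N, or if a joint passes its speed limit or range.

## Working session

There is one attempt and no reset: what is moved stays moved. The work goes in short steps, Python scripts to look and compute and a tool call to move; the robot and the scene stay as the last step left them, time stands still between calls to the robot, and variables do not carry over. Pictures are saved under pics/ and viewed, and the job is handed in when it is done.

Besides the shell and the picture viewer there is one more tool, called by a JSON object that holds its "api" and its "payload", one argument or row to a line. apply_moves: Moves the arm, as the interface text tells. Its arguments: {"type":"object","properties":{"targets":{"type":"array"},"force":{"type":"number"}},"required":["targets"]}

```bash
ls; mkdir -p pics; python3 - <<'E'
from plant import env, vision, job_done, spotter
import cv2
s=env.observe(); print(s)
for n in ["scene","top","wrist"]:
    im=vision.get_image(n)
    print(n,{k:v for k,v in im.items() if k!='color'})
    cv2.imwrite(f'pics/{n}0.png',im['color'][:,:,::-1])
    for t in ["top_tray","tray_handle","dock_top","nominal_seat","rest_face","rest_lip","glue","big_roll","cup","roll","driver"]:
        try:
            r=spotter.pinpoint(n,t)[:2]; print(n,t,[(x['position'],x['confidence']) for x in r])
        except Exception as e: print(t,e)
print(env.observe()['time_s'])
E
```

```text
pics
{'time_s': 0.0, 'joint_pos': array([ 1.21878332,  0.53719988, -0.00443689,  1.53889784,  0.00260632,
        1.06727811, -0.07119337]), 'joint_vel': array([ 4.07740577e-04, -4.72189043e-04, -1.89634525e-03, -9.83925573e-05,
        2.47087894e-04, -6.03620027e-04,  6.29484103e-04]), 'tau': array([ 3.05625663e-04, -5.83407640e+01,  1.04808748e+00, -2.59114087e+01,
        1.21158961e-02,  9.31522198e-03, -2.03926152e-05]), 'position': array([ 0.18307061, -0.62305665,  0.25238159]), 'tool_rot': array([-3.10783300e+00, -4.47305014e-01,  6.08500932e-04]), 'wrist_force': array([-0.14934506, -0.16112137, -0.3604545 ]), 'ft_torque': array([ 0.0411258 , -0.04015661,  0.01922908]), 'opening': 0.08547740571612775}
scene {'fx': 537.4747247545744, 'fy': 537.4747247545744, 'cx': 270.11610262974295, 'cy': 203.23043958901843, 'xyz': array([-0.34636633,  0.66734442,  1.24075185]), 'attitude': array([-1.25444225,  2.29199746, -0.94511677])}
scene top_tray [([339.9, 195.4], 0.77)]
scene tray_handle [([333.9, 186.0], 0.82), ([289.3, 237.6], 0.53)]
scene dock_top []
scene nominal_seat []
scene rest
[... 835 characters left out ...]
.6], 0.63), ([373.1, 211.5], 0.6)]
wrist {'fx': 359.4994786584908, 'fy': 359.4994786584908, 'cx': 282.72896194066954, 'cy': 216.09357813043724, 'tool_from_camera': array([[-1.63855613e-04, -9.63669903e-01, -2.67096035e-01,
         6.63336937e-02],
       [ 9.99998679e-01, -5.89798897e-04,  1.51449665e-03,
        -2.38898009e-04],
       [-1.61700778e-03, -2.67095434e-01,  9.63668727e-01,
        -1.20440565e-01],
       [ 0.00000000e+00,  0.00000000e+00,  0.00000000e+00,
         1.00000000e+00]])}
wrist top_tray []
wrist tray_handle []
wrist dock_top []
wrist nominal_seat []
wrist rest_face []
wrist rest_lip []
wrist glue []
wrist big_roll []
wrist cup []
wrist roll []
wrist driver []
1.8
```

View pics/scene0.png

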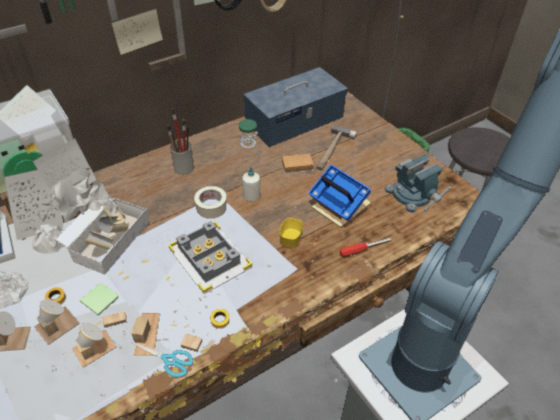

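View pics/top0.png

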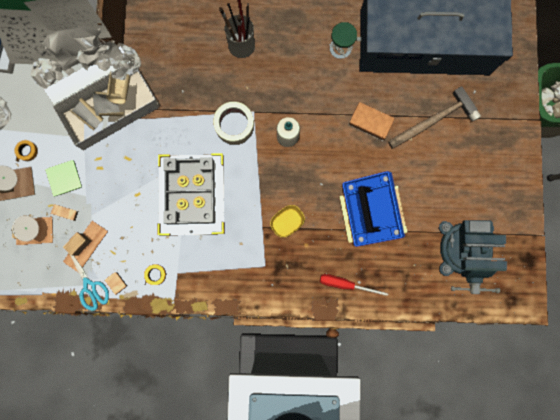

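```bash
cat > h.py <<'E'
import numpy as np, cv2
from scipy.spatial.transform import Rotation as R
from plant import env, vision, job_done, spotter
def ray(im,p):
    d=np.array([(p[0]-im['cx'])/im['fx'],(p[1]-im['cy'])/im['fy'],1.])
    return np.array(im['xyz']),R.from_rotvec(im['attitude']).apply(d)
def onz(im,p,z):
    o,d=ray(im,p); return o+d*(z-o[2])/d[2]
def proj(im,X):
    X=np.atleast_2d(X); c=R.from_rotvec(im['attitude']).inv().apply(X-im['xyz'])
    return np.c_[im['fx']*c[:,0]/c[:,2]+im['cx'],im['fy']*c[:,1]/c[:,2]+im['cy']]
def wristim():
    s=env.observe(); im=vision.get_image('wrist')
    T=np.eye(4);T[:3,:3]=R.from_rotvec(s['tool_rot']).as_matrix();T[:3,3]=s['position']
    C=T@im['tool_from_camera']; im['xyz']=C[:3,3]; im['attitude']=R.from_matrix(C[:3,:3]).as_rotvec()
    return im,s
def crop(im,x,y,w,h,k,fn):
    c=im['color'][y:y+h,x:x+w,::-1]
    cv2.imwrite(fn,cv2.resize(c,None,fx=k,fy=k,interpolation=cv2.INTER_CUBIC))
E
python3 - <<'E'
from h import *
import pickle
ims={}
for n in ['scene','top']: ims[n]=vision.get_image(n)
pickle.dump(ims,open('ims.pkl','wb'))
crop(ims['top'],140,140,100,110,6,'pics/td.png')
crop(ims['top'],325,160,100,100,6,'pics/tt.png')
crop(ims['scene'],295,155,90,75,8,'pics/st.png')
crop(ims['scene'],160,210,100,80,7,'pics/sd.png')
print(ims['top']['xyz'],onz(ims['top'],(276,204),0),onz(ims['top'],(192,195),0))
E
```

```text
[0.40256645 0.04852437 1.32612464] [0.5709689  0.05669642 0.        ] [0.58815573 0.27039005 0.        ]
```

View pics/td.png

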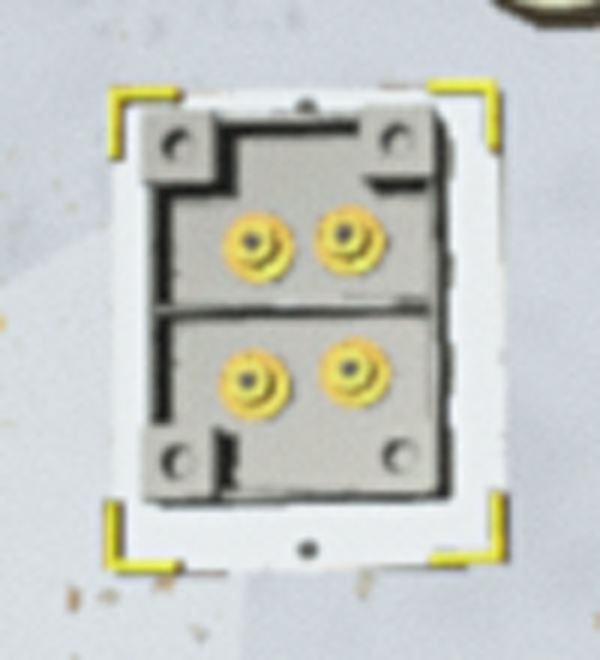

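View pics/tt.png

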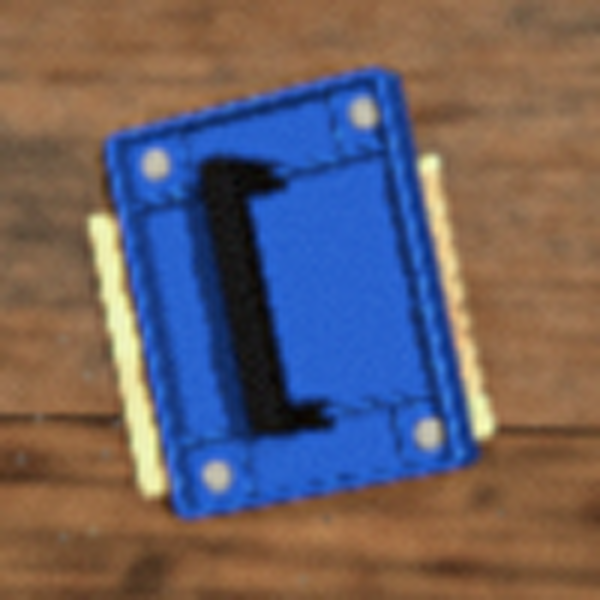

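View pics/st.png

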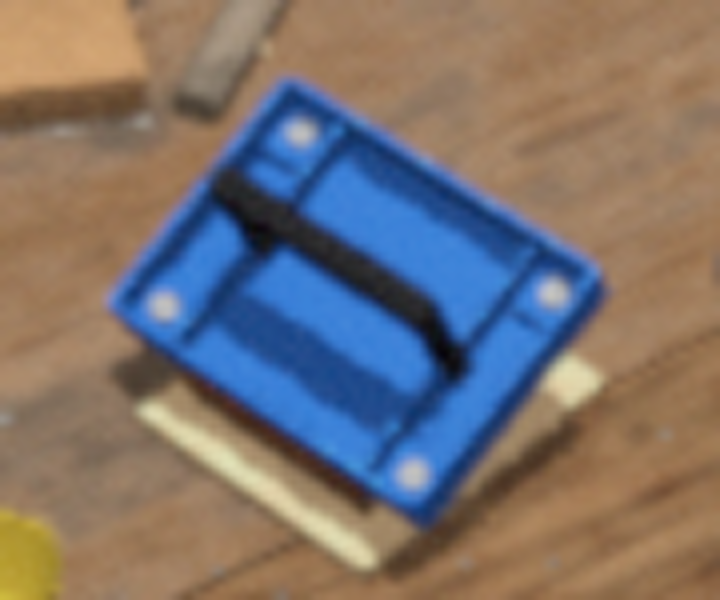

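View pics/sd.png

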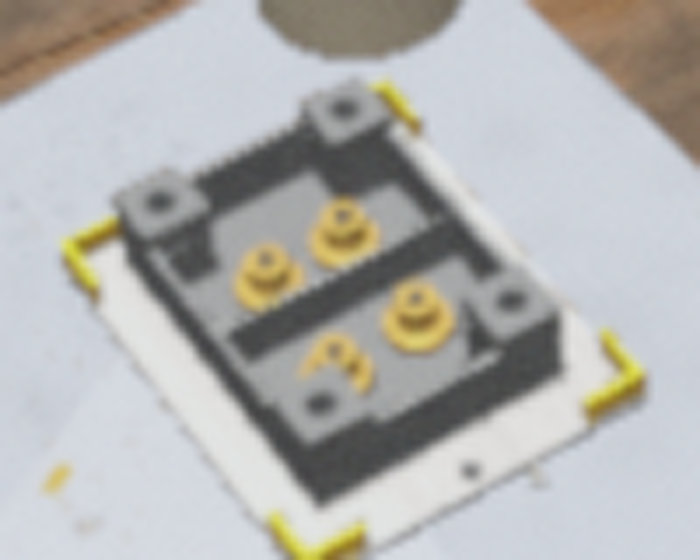

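```bash
cat > fit.py <<'E'
from h import *
import pickle
from scipy.optimize import least_squares
ims=pickle.load(open('ims.pkl','rb'))
T,S=ims['top'],ims['scene']
def tri(pt,ps):
    (o1,d1),(o2,d2)=ray(T,pt),ray(S,ps)
    d1=d1/np.linalg.norm(d1);d2=d2/np.linalg.norm(d2)
    t=np.linalg.lstsq(np.c_[d1,-d2],o2-o1,rcond=None)[0]
    a,b=o1+t[0]*d1,o2+t[1]*d2
    return (a+b)/2,np.linalg.norm(a-b)
A=lambda L,o,k:np.array(L)/k+np.array(o)
# order: far+y, far-y, near+y, near-y
ts=A([(180,146),(399,140),(180,461),(401,456)],(140,140),6)-.0
ss=A([(160,202),(345,109),(321,402),(512,300)],(160,210),7)
tt=A([(155,164),(364,112),(217,476),(429,434)],(325,160),6)
st=A([(164,306),(300,131),(413,473),(553,292)],(295,155),8)
for n,a,b in(('sock',ts,ss),('tray',tt,st)):
    P=[]
    for p,q in zip(a,b):
        x,e=tri(p,q);P.append(x);print(n,x.round(4),round(e,4))
    P=np.array(P);print(' mean',P.mean(0).round(4))
# dock: tray y = far(+x world), tray x = -y world
loc=np.array([[-45,65],[45,65],[-45,-65],[45,-65]])*1e-3
def f(p,a,b,full,z0=0):
    X=np.c_[loc,np.zeros(4)+ (0)]
    Rm=R.from_euler('zy',[p[3]-np.pi/2,-np.pi/6 if full else 0])
    W=Rm.apply(X)+p[:3]
    return np.r_[(proj(T,W)-a).ravel(),(proj(S,W)-b).ravel()]
for n,a,b,full in(('sock',ts,ss,0),('tray',tt,st,1)):
    r=least_squares(f,[.57,.2,.05,0],args=(a,b,full));print(n,r.x.round(4),np.degrees(r.x[3]),r.fun.round(1),)
E
python3 fit.py
```

```text
sock [0.6563 0.3203 0.049 ] 0.0008
sock [0.6611 0.2304 0.0492] 0.0005
sock [0.5264 0.3132 0.0498] 0.0007
sock [0.5306 0.2235 0.0505] 0.0001
 mean [0.5936 0.2719 0.0496]
tray [ 0.6126 -0.1274  0.0371] 0.0006
tray [ 0.6287 -0.2038  0.0822] 0.0002
tray [ 0.485  -0.1534  0.0383] 0.0
tray [ 0.5011 -0.2293  0.083 ] 0.0004
 mean [ 0.5568 -0.1785  0.0601]
sock [0.5936 0.2718 0.0496 0.0532] 3.050639738244889 [-0.1 -0.1 -0.1 -0.  -0.1 -0.   0.1 -0.1  0.2 -0.1  0.1 -0.   0.1  0.1
 -0.   0.1]
tray [ 0.5555 -0.1792  0.0607  0.3434] 19.677998438515505 [-2.5  4.  -0.4  1.6  1.1 -1.3  1.6 -4.5  0.9 -6.   0.8 -2.2 -0.1  2.
 -1.3  5.9]
```

```bash
cat >> fit.py <<'E'
print('----')
P=np.array([tri(p,q)[0] for p,q in zip(tt,st)])
Rm,_=R.align_vectors(P-P.mean(0),np.c_[loc,np.zeros(4)])
M=Rm.as_matrix();print(M.round(3)); 
h,e=tri((365.1,208.6),(333.9,186.0));print('handle',h,e,'in tray axes from dots',M.T@(h-P.mean(0)))
print('rest_lip',tri((352.1,219.3),(330.4,209.6)))
ideal=R.from_euler('ZY',[np.radians(11.5)-np.pi/2,-np.pi/6]);print(ideal.as_matrix().round(3))
np.save('M.npy',ideal.as_matrix())
c=P.mean(0)
for d in (0.03,0.04,0.05,.06):
  im={k:T[k].copy() for k in ('color',)};
for nm,I,k,o in(('top',T,6,(325,160)),('scene',S,8,(295,155))):
  for d in (.036,.058):
    g=cv2.resize(I['color'][o[1]:o[1]+75,o[0]:o[0]+100,::-1],None,fx=k,fy=k,interpolation=cv2.INTER_CUBIC) if nm=='scene' else cv2.resize(I['color'][o[1]:o[1]+100,o[0]:o[0]+100,::-1],None,fx=k,fy=k,interpolation=cv2.INTER_CUBIC)
    for zz in (-.01,.01):
      q=np.array([[-7,-55],[7,-55],[7,55],[-7,55]])*1e-3
      W=ideal.apply(np.c_[q,np.full(4,d+zz)])+c
      px=((proj(I,W)-o)*k).astype(int)
      cv2.polylines(g,[px.reshape(-1,1,2)],True,(0,255,255) if zz>0 else (0,0,255),1)
    cv2.imwrite(f'pics/ov_{nm}_{int(d*1000)}.png',g)
E
python3 fit.py | sed -n '/----/,$p'; cd pics; python3 -c "
import cv2,numpy as np
r=[cv2.resize(cv2.imread(f'ov_{n}_{d}.png')[:600,:600],(380,380)) for n in('top','scene') for d in (36,58)]
cv2.imwrite('ov.png',np.vstack([np.hstack(r[:2]),np.hstack(r[2:])])[:, :])
"
```

```text
----
[[ 0.176  0.98  -0.092]
 [-0.848  0.199  0.491]
 [ 0.5   -0.008  0.866]]
handle [ 0.55336992 -0.15065825  0.10454188] 0.002535274473696889 in tray axes from dots [-0.00202873  0.00175889  0.05244054]
rest_lip (array([ 0.53538813, -0.13160435,  0.02645484]), np.float64(0.0023337425566268754))
[[ 0.173  0.98  -0.1  ]
 [-0.849  0.199  0.49 ]
 [ 0.5    0.     0.866]]
```

View pics/ov.png

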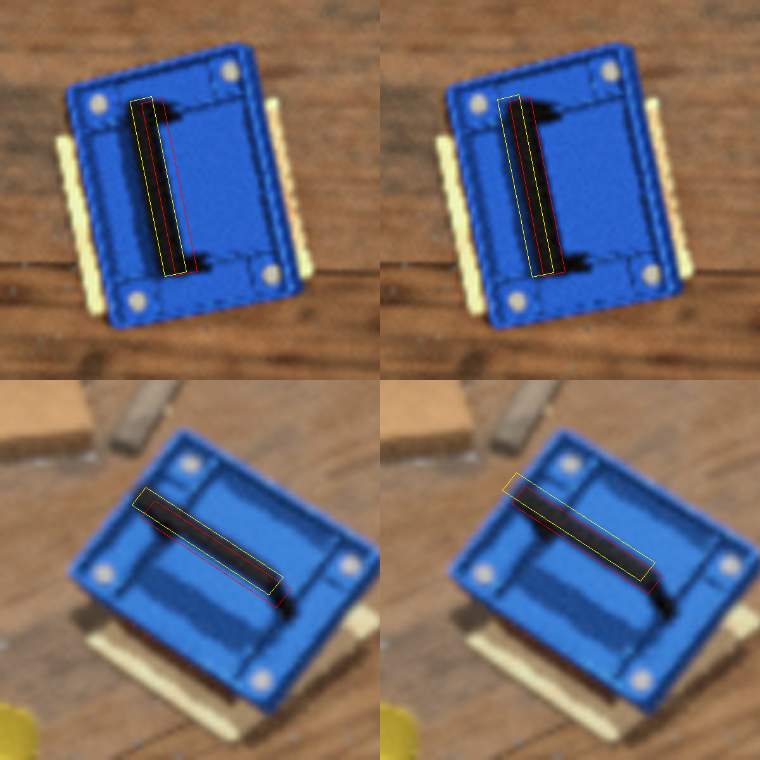

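```bash
cat >> h.py <<'E'
def goto(pos,Rt):
    s=env.observe(); R0=R.from_rotvec(s['tool_rot'])
    rv=(R.from_matrix(Rt)*R0.inv()).as_rotvec()
    print('t',s['time_s'],'shift',(np.array(pos)-s['position']).round(4),'turn',np.degrees(rv).round(2),'F',s['wrist_force'].round(1))
def toolR(M): return np.c_[M[:,1],M[:,0],-M[:,2]]
E
python3 - <<'E'
from h import *
M=np.load('M.npy'); h=np.array([.5527,-.156,.101]);Rt=toolR(M);print(np.linalg.det(Rt))
goto(h+.12*M[:,2],Rt)
T=vision.get_image('top')
for p in [(285,133),(234,125),(287,221),(155,274),(353,285),(475,250)]: print(onz(T,p,0.03).round(3))
E
```

```text
0.9999999999999999
t 1.9 shift [ 0.3575  0.5264 -0.0484] turn [-29.12  -7.23  -4.76] F [-0.5  0.1 -0.1]
[0.748 0.039 0.03 ]
[0.765 0.168 0.03 ]
[0.526 0.028 0.03 ]
[0.387 0.346 0.03 ]
[ 0.374 -0.136  0.03 ]
[ 0.467 -0.433  0.03 ]
```

{"api": "apply_moves", "payload": {
  "targets": [
    [100,0,0,0.04,0,0,0],
    [100,0.02,0.02,0.07,0,0,0],
    [100,0.045,0.055,0.08,0,0,0],
    [100,0.07,0.09,0.08,-3,-0.7,-0.5],
    [100,0.095,0.13,0.08,-8,-2,-1.3],
    [100,0.12,0.17,0.08,-13,-3.2,-2.1],
    [100,0.145,0.21,0.08,-18,-4.5,-2.9],
    [100,0.17,0.25,0.08,-23,-5.7,-3.7],
    [100,0.195,0.29,0.08,-27,-6.7,-4.4],
    [100,0.22,0.325,0.07,-29.1,-7.2,-4.8]
  ],
  "force": 60
}}

```text
time_s: 2.95
position: [0.39, -0.318, 0.3278]
tool_rot: [2.615, 0.263, 0.068]
wrist_force: [1.6, -0.2, 0.4]
opening: 0.0851
```

```bash
python3 - <<'E'
from h import *
M=np.load('M.npy'); h=np.array([.5527,-.156,.101]);Rt=toolR(M)
goto(h+.12*M[:,2],Rt)
E
```

```text
t 2.95 shift [ 0.1508  0.2208 -0.1229] turn [-0.49 -0.15  0.01] F [ 1.6 -0.2  0.4]
```

{"api": "apply_moves", "payload": {
  "targets": [
    [100,0.02,0.035,-0.01,-0.5,-0.15,0],
    [100,0.045,0.07,-0.02,-0.5,-0.15,0],
    [100,0.07,0.105,-0.035,-0.5,-0.15,0],
    [100,0.095,0.14,-0.055,-0.5,-0.15,0],
    [100,0.12,0.175,-0.08,-0.5,-0.15,0],
    [100,0.14,0.205,-0.105,-0.5,-0.15,0],
    [100,0.151,0.221,-0.123,-0.5,-0.15,0],
    [100,0.151,0.221,-0.123,-0.5,-0.15,0],
    [100,0.151,0.221,-0.123,-0.5,-0.15,0],
    [100,0.151,0.221,-0.123,-0.5,-0.15,0]
  ]
}}

```text
time_s: 3.95
position: [0.5407, -0.0984, 0.2058]
tool_rot: [2.605, 0.259, 0.07]
wrist_force: [-0.0, 0.2, 0.5]
opening: 0.0854
```

```bash
python3 - <<'E'
from h import *
import pickle
M=np.load('M.npy'); h=np.array([.5527,-.156,.101]);Rt=toolR(M)
goto(h+.12*M[:,2],Rt)
im,s=wristim();pickle.dump((im,s),open('w1.pkl','wb'));cv2.imwrite('pics/w1.png',im['color'][:,:,::-1])
for t in('tray_handle','top_tray'): print(spotter.pinpoint('wrist',t))
print(proj(im,h))
E
```

```text
t 3.95 shift [ 0.      0.0012 -0.0009] turn [0.07 0.05 0.13] F [-0.   0.2  0.5]
[{'position': [278.5, 215.7], 'confidence': 0.84}]
[{'position': [278.7, 199.8], 'confidence': 0.62}]
[[280.02669486 215.11148063]]
```

View pics/w1.png

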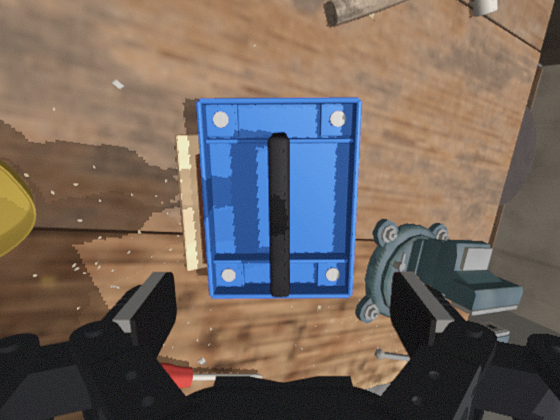

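```bash
cat > fit2.py <<'E'
from h import *
import pickle
from scipy.optimize import least_squares
im,s=pickle.load(open('w1.pkl','rb'))
M=R.from_matrix(np.load('M.npy'))
# tray coords; image right=-y world side= tray +x ; up = tray +y
rim=np.array([[-60,80,26],[60,80,26],[-60,-80,26],[60,-80,26]])*1e-3; rp=np.array([(198,99),(360,98),(210,298),(352,297)])
dot=np.array([[-45,65],[45,65],[-45,-65],[45,-65]])*1e-3; dp=np.array([(221,119),(338,119),(229,275),(333,275)])
bar=np.array([[-7,0,72],[7,0,72]])*1e-3; bp=np.array([(269,210),(289.5,210)])
def f(p):
    Q=M*R.from_rotvec(p[3:6]); c=p[:3]
    e1=proj(im,Q.apply(rim)+c)-rp
    e2=proj(im,Q.apply(np.c_[dot,np.full(4,p[6])])+c)-dp
    return np.r_[e1.ravel(),e2.ravel()]
r=least_squares(f,[.556,-.185,.045,0,0,0,.01]);p=r.x
Q=M*R.from_rotvec(p[3:6])
print(p.round(4),np.degrees(p[3:6]).round(2),r.fun.round(1)); print(Q.as_matrix().round(3))
print('handle',Q.apply([0,0,.062])+p[:3])
for y in(-.055,0,.055): print(proj(im,Q.apply(np.array([[-.007,y,.072],[.007,y,.072]]))+p[:3]).round(1).tolist())
print('cols at tool axis', proj(im,s['position']+R.from_rotvec(s['tool_rot']).as_matrix()[:,2]*.12))
E
python3 fit2.py
```

```text
[ 0.5572 -0.1865  0.0477 -0.0273 -0.0062  0.0049  0.0148] [-1.57 -0.35  0.28] [-0.3 -0.3  0.6 -0.5 -0.2 -0.5  0.  -0.2  0.6  0.9 -0.6  0.1 -0.2  0.5
 -0.1 -0. ]
[[ 0.177  0.981 -0.074]
 [-0.845  0.19   0.501]
 [ 0.505 -0.026  0.863]]
handle [ 0.5526005  -0.15546103  0.10120726]
[[270.1, 294.7], [290.0, 294.6]]
[[268.8, 218.9], [289.8, 218.8]]
[[267.4, 134.3], [289.6, 134.1]]
cols at tool axis [[282.4197974  215.66281329]]
```

```bash
python3 - <<'E'
from h import *
M=np.load('M.npy'); h=np.array([.5526,-.1555,.1012]);Rt=toolR(M)
goto(h+.003*M[:,2],Rt); print(M[:,2])
E
```

```text
t 4.1 shift [ 0.0114 -0.0558 -0.1021] turn [0.05 0.08 0.12] F [0.  0.4 0.4]
[-0.09968397  0.48996235  0.8660254 ]
```

{"api": "apply_moves", "payload": {
  "targets": [
    [100,0.002,-0.01,-0.019,0,0,0],
    [100,0.0045,-0.0205,-0.038,0,0,0],
    [100,0.0065,-0.031,-0.057,0,0,0],
    [100,0.0085,-0.041,-0.075,0,0,0],
    [100,0.01,-0.049,-0.09,0,0,0],
    [100,0.0114,-0.0558,-0.102,0,0,0],
    [100,0.0114,-0.0558,-0.102,0,0,0],
    [100,0.0114,-0.0558,-0.102,0,0,0],
    [100,0.0114,-0.0558,-0.102,0,0,0],
    [100,0.0114,-0.0558,-0.102,0,0,0]
  ]
}}

```text
time_s: 5.1
position: [0.5528, -0.1535, 0.1047]
tool_rot: [2.606, 0.26, 0.073]
wrist_force: [-0.1, -0.3, 1.5]
opening: 0.0851
```

```bash
python3 - <<'E'
from h import *
M=np.load('M.npy'); h=np.array([.5526,-.1555,.1012]);Rt=toolR(M)
goto(h+.003*M[:,2],Rt)
im,s=wristim();cv2.imwrite('pics/w2.png',im['color'][:,:,::-1])
E
```

```text
t 5.1 shift [-0.0005 -0.0006 -0.0009] turn [0.03 0.16 0.08] F [-0.1 -0.3  1.5]
```

View pics/w2.png

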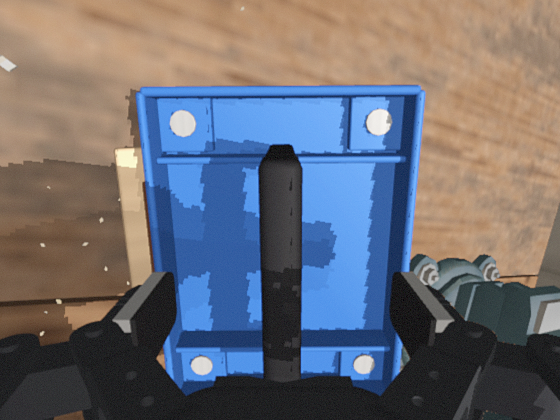

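{"api": "apply_moves", "payload": {
  "targets": [
    [0,-0.0005,-0.0005,-0.001,0,0,0],
    [0,-0.0005,-0.0005,-0.001,0,0,0],
    [0,-0.0005,-0.0005,-0.001,0,0,0],
    [0,-0.0005,-0.0005,-0.001,0,0,0],
    [0,-0.0005,-0.0005,-0.001,0,0,0],
    [0,-0.0005,-0.0005,-0.001,0,0,0],
    [0,-0.0005,-0.0005,-0.001,0,0,0],
    [0,-0.0005,-0.0005,-0.001,0,0,0],
    [0,-0.0005,-0.0005,-0.001,0,0,0],
    [0,-0.0005,-0.0005,-0.001,0,0,0]
  ],
  "force": 90
}}

```text
time_s: 6.15
position: [0.5523, -0.1537, 0.1036]
tool_rot: [2.606, 0.26, 0.073]
wrist_force: [-0.4, 1.8, 1.8]
opening: 0.013
```

{"api": "apply_moves", "payload": {
  "targets": [
    [0,-0.0005,0.0025,0.004,0,0,0],
    [0,-0.001,0.005,0.009,0,0,0],
    [0,-0.002,0.01,0.017,0,0,0],
    [0,-0.003,0.015,0.026,0,0,0],
    [0,-0.004,0.02,0.035,0,0,0],
    [0,-0.005,0.025,0.044,0,0,0],
    [0,-0.006,0.029,0.06,0,0,0],
    [0,-0.006,0.029,0.08,0,0,0],
    [0,-0.006,0.029,0.1,0,0,0],
    [0,-0.006,0.029,0.11,0,0,0]
  ]
}}

```text
time_s: 7.15
position: [0.547, -0.1245, 0.2161]
tool_rot: [2.606, 0.259, 0.077]
wrist_force: [0.2, -0.2, -2.0]
opening: 0.0126
```

```bash
python3 - <<'E'
from h import *
im,s=wristim();cv2.imwrite('pics/w3.png',im['color'][:,:,::-1])
print(s['position'],s['wrist_force'],s['ft_torque'],s['opening'])
s0=vision.get_image('scene');cv2.imwrite('pics/s3.png',s0['color'][:,:,::-1])
yaw=np.radians(3.05)
M=R.from_euler('Z',yaw-np.pi/2).as_matrix(); goto([.5936,.2718,.22],toolR(M))
E
```

```text
[ 0.54700431 -0.12450682  0.21612272] [ 0.22962372 -0.1853995  -2.03618759] [0.84728842 0.1965458  0.02280948] 0.012642244044390925
t 7.25 shift [0.0465 0.3965 0.0045] turn [29.83  4.12 -8.09] F [-0.9 -0.3 -2.7]
```

View pics/w3.png

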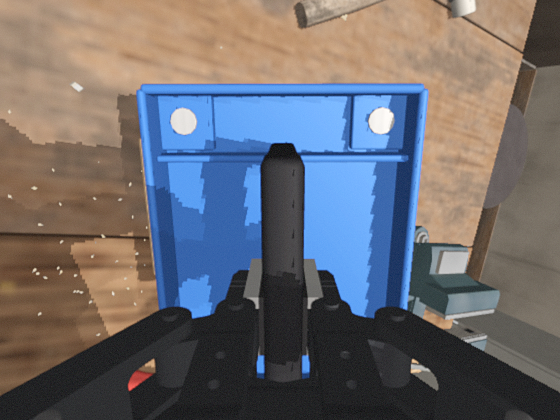

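View pics/s3.png

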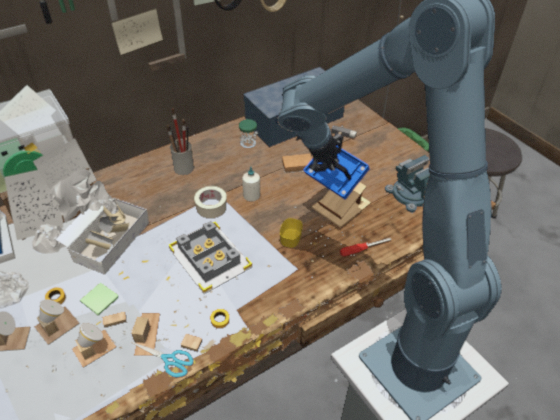

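{"api": "apply_moves", "payload": {
  "targets": [
    [0,0,0.015,0.02,2,0.3,-0.5],
    [0,0.005,0.045,0.03,5,0.7,-1.4],
    [0,0.01,0.085,0.03,9,1.2,-2.4],
    [0,0.015,0.125,0.03,13,1.8,-3.5],
    [0,0.02,0.165,0.03,17,2.3,-4.6],
    [0,0.025,0.205,0.03,21,2.9,-5.7],
    [0,0.03,0.245,0.03,24,3.3,-6.5],
    [0,0.035,0.285,0.025,27,3.7,-7.3],
    [0,0.04,0.325,0.015,29,4,-7.9],
    [0,0.043,0.355,0.01,29.8,4.1,-8.1]
  ]
}}

```text
time_s: 8.25
position: [0.5895, 0.2315, 0.2235]
tool_rot: [3.14, 0.083, -0.004]
wrist_force: [0.1, -0.7, -2.8]
opening: 0.013
```

{"api": "apply_moves", "payload": {
  "targets": [
    [0,0.003,0.025,0,0,0,0],
    [0,0.003,0.04,0,0,0,0],
    [0,0.003,0.04,0,0,0,0],
    [0,0.003,0.04,0,0,0,0],
    [0,0.003,0.04,0,0,0,0],
    [0,0.003,0.04,0,0,0,0],
    [0,0.003,0.04,0,0,0,0],
    [0,0.003,0.04,0,0,0,0],
    [0,0.003,0.04,0,0,0,0],
    [0,0.003,0.04,0,0,0,0]
  ]
}}

```text
time_s: 9.25
position: [0.5925, 0.2714, 0.2235]
tool_rot: [3.14, 0.082, -0.004]
wrist_force: [0.4, 0.1, -2.8]
opening: 0.0129
```

```bash
python3 - <<'E'
from h import *
import pickle
im,s=wristim();cv2.imwrite('pics/w4.png',im['color'][:,:,::-1])
print(s['position'],s['wrist_force'],s['ft_torque'],s['opening'])
S=vision.get_image('scene');T=vision.get_image('top')
pickle.dump((im,s,S,T),open('w4.pkl','wb'))
cv2.imwrite('pics/s4.png',S['color'][:,:,::-1]);cv2.imwrite('pics/t4.png',T['color'][:,:,::-1])
crop(S,150,170,130,110,6,'pics/s4c.png')
M=R.from_euler('Z',np.radians(3.05)-np.pi/2).as_matrix(); goto([.5936,.2718,.22],toolR(M))
E
```

```text
[0.59251948 0.27142243 0.22353032] [ 0.41094874  0.14764279 -2.75628848] [ 0.02978715 -0.0468427   0.01991551] 0.01286399336146551
t 9.4 shift [ 0.0011  0.0003 -0.0035] turn [ 0.03 -0.15  0.04] F [ 0.7  0.3 -3.1]
```

View pics/w4.png

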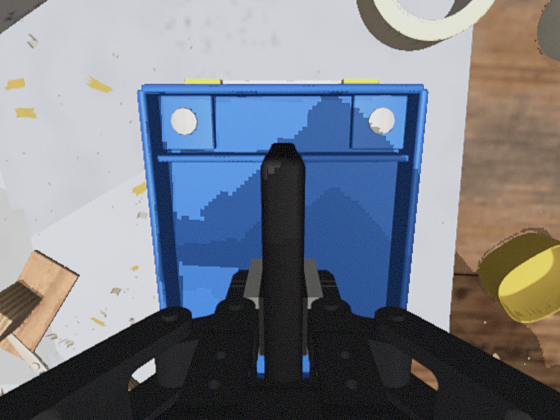

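View pics/s4c.png

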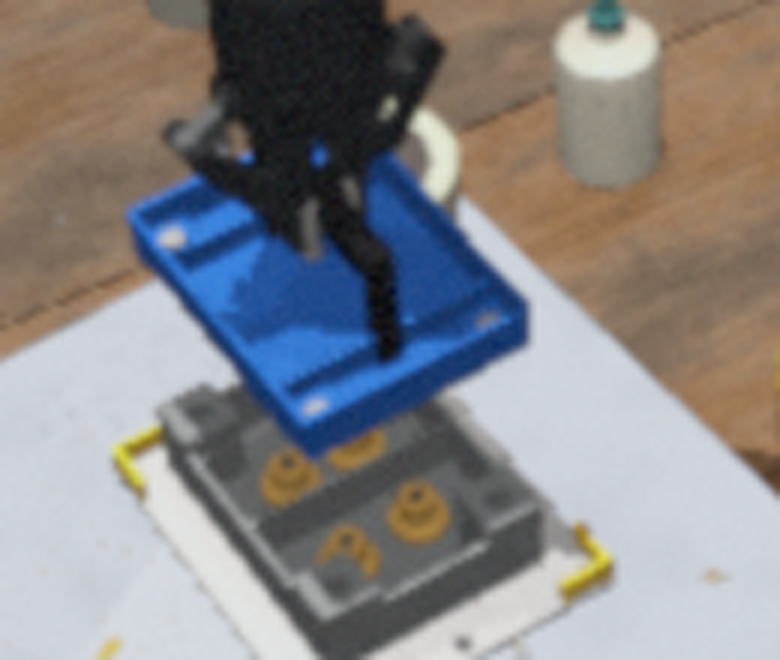

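View pics/t4.png

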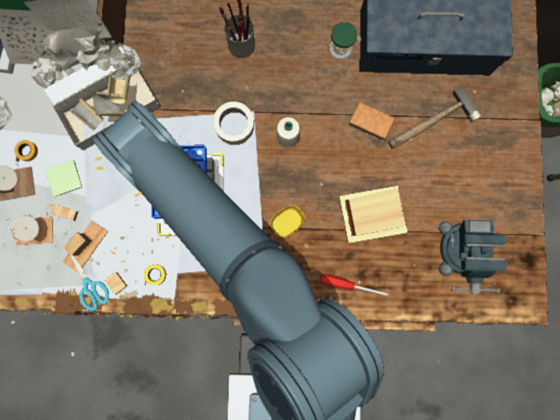

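```bash
cat > fit4.py <<'E'
from h import *
import pickle
from scipy.optimize import least_squares
im,s,S,T=pickle.load(open('w4.pkl','rb'))
Rt=R.from_rotvec(s['tool_rot']).as_matrix()
M=np.c_[Rt[:,1],Rt[:,0],-Rt[:,2]]; MR=R.from_matrix(M)
print('tool tilt deg',np.degrees(np.arccos(M[2,2])),'yaw',np.degrees(np.arctan2(M[1,1],M[0,1])))
X=np.array([[-60,80,26],[60,80,26],[-45,65,14.8],[45,65,14.8]])*1e-3; px=np.array([(139,85.5),(427,85.5),(184,121),(382,121)])
for mode in (0,1):
  def f(p):
    Q=MR*R.from_rotvec([p[4] if mode else 0,0,p[3]])
    return (proj(im,Q.apply(X)+s['position']+M@p[:3])-px).ravel()
  r=least_squares(f,[0,0,-.065,0,0]);print(mode,r.x.round(4),r.fun.round(1))
# from scene: tray dots/rim
o=np.array([150,170]);k=6
sx=np.array([(171,237),(315,406),(487,319)])/k+o   # far+y, near+y, near-y
Xd=np.array([[-45,65,14.8],[-45,-65,14.8],[45,-65,14.8]])*1e-3
def g(p): return (proj(S,MR.apply(Xd)+s['position']+M@np.r_[p,-.065])-sx).ravel()
r=least_squares(g,[0,0]);print('scene xy offset',r.x,r.fun.round(1))
E
python3 fit4.py
```

```text
tool tilt deg 0.15513446033126746 yaw 3.0098028689471796
0 [ 0.0004 -0.001  -0.0643 -0.0001  0.    ] [-0.2 -0.7  0.2 -0.7  0.6  0.7 -0.6  0.7]
1 [ 0.0004 -0.0001 -0.0672 -0.0001  0.0404] [-0.4 -0.2  0.4 -0.2  0.7  0.2 -0.7  0.2]
scene xy offset [0.00097151 0.00181104] [-0.1 -0.4 -0.   0.3  0.2  0.1]
```

{"api": "apply_moves", "payload": {
  "targets": [
    [0,0.0003,0.0003,-0.02,0,-0.15,0],
    [0,0.0005,0.0005,-0.045,0,-0.15,0],
    [0,0.0005,0.0008,-0.065,0,-0.15,0],
    [0,0.0005,0.0008,-0.078,0,-0.15,0],
    [0,0.0005,0.0008,-0.084,0,-0.15,0],
    [0,0.0005,0.0008,-0.084,0,-0.15,0],
    [0,0.0005,0.0008,-0.084,0,-0.15,0],
    [0,0.0005,0.0008,-0.084,0,-0.15,0],
    [0,0.0005,0.0008,-0.084,0,-0.15,0],
    [0,0.0005,0.0008,-0.084,0,-0.15,0]
  ]
}}

```text
time_s: 10.4
position: [0.5932, 0.2724, 0.14]
tool_rot: [3.14, 0.083, 0.001]
wrist_force: [-0.9, -0.0, -2.5]
opening: 0.0131
```

```bash
python3 - <<'E'
from h import *
import pickle
s=env.observe();print(s['position'],s['wrist_force'].round(1),s['ft_torque'].round(2))
S=vision.get_image('scene');pickle.dump((s,S),open('s5.pkl','wb'))
crop(S,160,190,105,100,7,'pics/s5c.png')
E
```

```text
[0.59323356 0.27244183 0.14001746] [-0.9 -0.  -2.5] [ 0.04 -0.01  0.01]
```

View pics/s5c.png

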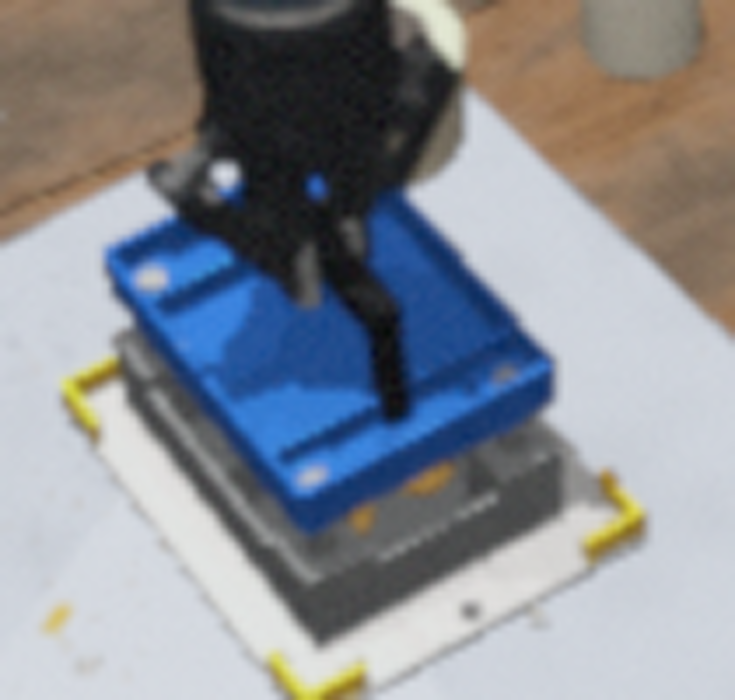

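{"api": "apply_moves", "payload": {
  "targets": [
    [0,0,0,-0.003,0,0,0],
    [0,0,0,-0.005,0,0,0],
    [0,0,0,-0.007,0,0,0],
    [0,0,0,-0.009,0,0,0],
    [0,0,0,-0.0105,0,0,0],
    [0,0,0,-0.012,0,0,0],
    [0,0,0,-0.0125,0,0,0],
    [0,0,0,-0.013,0,0,0],
    [0,0,0,-0.0135,0,0,0],
    [0,0,0,-0.0135,0,0,0]
  ]
}}

```text
time_s: 11.45
position: [0.5932, 0.2723, 0.1264]
tool_rot: [3.14, 0.083, 0.001]
wrist_force: [-0.9, 0.7, -2.4]
opening: 0.013
```

```bash
python3 - <<'E'
from h import *
s=env.observe();print(s['position'],s['wrist_force'].round(1),s['ft_torque'].round(2))
E
```

```text
[0.59316017 0.27232826 0.12635587] [-0.9  0.7 -2.4] [-0.    0.04 -0.01]
```

{"api": "apply_moves", "payload": {
  "targets": [
    [0,0,0,-0.001,0,0,0],
    [0,0,0,-0.002,0,0,0],
    [0,0,0,-0.003,0,0,0],
    [0,0,0,-0.004,0,0,0],
    [0,0,0,-0.005,0,0,0],
    [0,0,0,-0.006,0,0,0],
    [0,0,0,-0.006,0,0,0],
    [0,0,0,-0.006,0,0,0],
    [0,0,0,-0.006,0,0,0],
    [0,0,0,-0.006,0,0,0]
  ]
}}

```text
time_s: 12.45
position: [0.5932, 0.2724, 0.1204]
tool_rot: [3.14, 0.083, 0.001]
wrist_force: [0.3, -0.3, -2.9]
opening: 0.013
```

```bash
python3 - <<'E'
from h import *
s=env.observe();print(s['position'],s['wrist_force'].round(1),s['ft_torque'].round(2))
S=vision.get_image('scene');crop(S,160,190,105,100,7,'pics/s6c.png')
E
```

```text
[0.59319783 0.27240501 0.12042676] [ 0.3 -0.3 -2.9] [ 0.06  0.04 -0.03]
```

View pics/s6c.png

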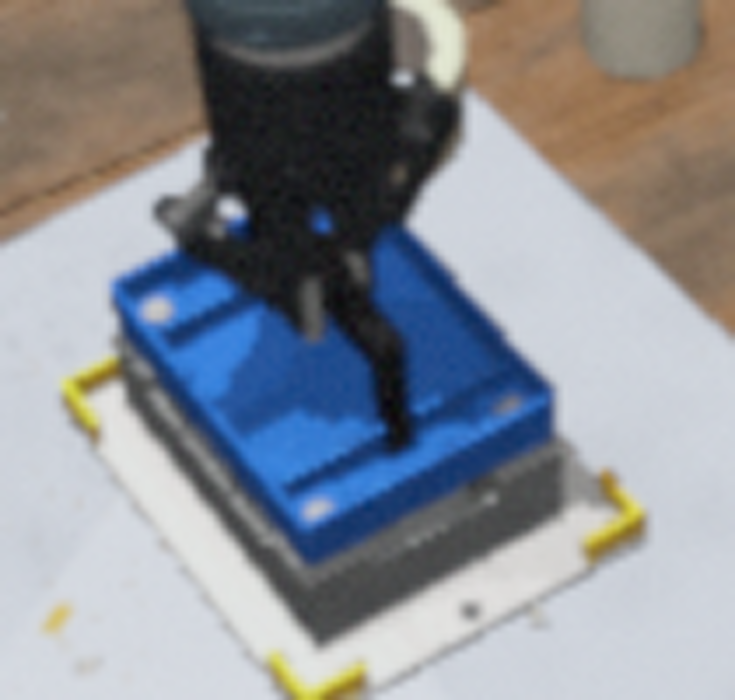

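{"api": "apply_moves", "payload": {
  "targets": [
    [0,0,0,-0.001,0,0,0],
    [0,0,0,-0.0015,0,0,0],
    [0,0,0,-0.002,0,0,0],
    [0,0,0,-0.0025,0,0,0],
    [0,0,0,-0.003,0,0,0],
    [0,0,0,-0.0035,0,0,0],
    [0,0,0,-0.0035,0,0,0],
    [0,0,0,-0.0035,0,0,0],
    [0,0,0,-0.0035,0,0,0],
    [0,0,0,-0.0035,0,0,0]
  ]
}}

```text
time_s: 13.5
position: [0.5932, 0.2724, 0.117]
tool_rot: [3.14, 0.082, 0.001]
wrist_force: [-0.3, 0.2, -3.1]
opening: 0.013
```

```bash
python3 - <<'E'
from h import *
s=env.observe();print(s['position'],s['wrist_force'].round(1),s['ft_torque'].round(2))
E
```

```text
[0.59322434 0.27237364 0.11696446] [-0.3  0.2 -3.1] [-0.    0.01  0.06]
```

{"api": "apply_moves", "payload": {
  "targets": [
    [0,0,0,-0.0005,0,0,0],
    [0,0,0,-0.001,0,0,0],
    [0,0,0,-0.0015,0,0,0],
    [0,0,0,-0.002,0,0,0],
    [0,0,0,-0.0025,0,0,0],
    [0,0,0,-0.003,0,0,0],
    [0,0,0,-0.003,0,0,0],
    [0,0,0,-0.003,0,0,0],
    [0,0,0,-0.003,0,0,0],
    [0,0,0,-0.003,0,0,0]
  ]
}}

```text
time_s: 14.5
position: [0.5932, 0.2724, 0.114]
tool_rot: [3.14, 0.083, 0.001]
wrist_force: [0.3, 0.0, -3.1]
opening: 0.0129
```

```bash
python3 - <<'E'
from h import *
s=env.observe();print(s['position'],s['wrist_force'].round(1),s['ft_torque'].round(2))
S=vision.get_image('scene');crop(S,160,190,105,100,7,'pics/s7c.png')
im,s=wristim();cv2.imwrite('pics/w7.png',im['color'][:,:,::-1])
E
```

```text
[0.59323059 0.27240559 0.11399274] [ 0.3  0.  -3.1] [ 0.01  0.   -0.05]
```

View pics/s7c.png

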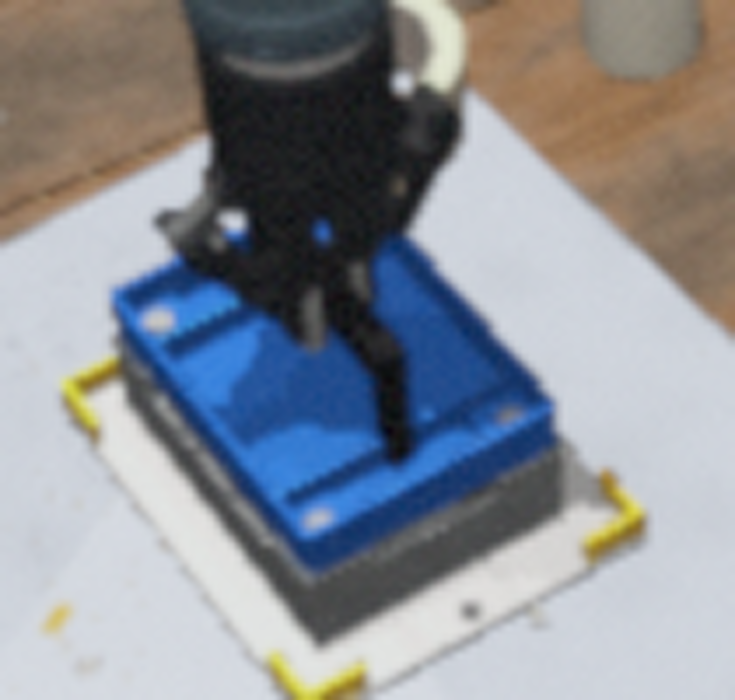

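{"api": "apply_moves", "payload": {
  "targets": [
    [0,0,0,-0.0005,0,0,0],
    [0,0,0,-0.001,0,0,0],
    [0,0,0,-0.0015,0,0,0],
    [0,0,0,-0.002,0,0,0],
    [0,0,0,-0.0025,0,0,0],
    [0,0,0,-0.003,0,0,0],
    [0,0,0,-0.003,0,0,0],
    [0,0,0,-0.003,0,0,0],
    [0,0,0,-0.003,0,0,0],
    [0,0,0,-0.003,0,0,0]
  ]
}}

```text
time_s: 15.6
position: [0.5933, 0.2724, 0.1128]
tool_rot: [3.14, 0.082, 0.002]
wrist_force: [-4.5, -3.8, 11.7]
opening: 0.0129
```

```bash
python3 - <<'E'
from h import *
s=env.observe();print(s['position'],s['wrist_force'].round(1),s['ft_torque'].round(2))
E
```

```text
[0.59325103 0.27241414 0.11276002] [-4.5 -3.8 11.7] [-0.73  1.13 -0.04]
```

```bash
python3 - <<'E'
from h import *
S=vision.get_image('scene');crop(S,170,225,75,60,10,'pics/s8c.png')
# predicted: tray underside corners at z for sockets grid
import pickle
M=R.from_euler('Z',np.radians(3.05)-np.pi/2)
for z in (.048,.051,.053):
  d=np.array([[-45,65,14.8],[-45,-65,14.8],[45,-65,14.8]])*1e-3
  print(z,((proj(S,M.apply(d)+[.5936,.2718,z])-[170,225])*10).round(0).tolist())
E
```

```text
0.048 [[125.0, 108.0], [356.0, 396.0], [629.0, 250.0]]
0.051 [[124.0, 101.0], [355.0, 389.0], [629.0, 243.0]]
0.053 [[123.0, 96.0], [354.0, 384.0], [628.0, 238.0]]
```

View pics/s8c.png

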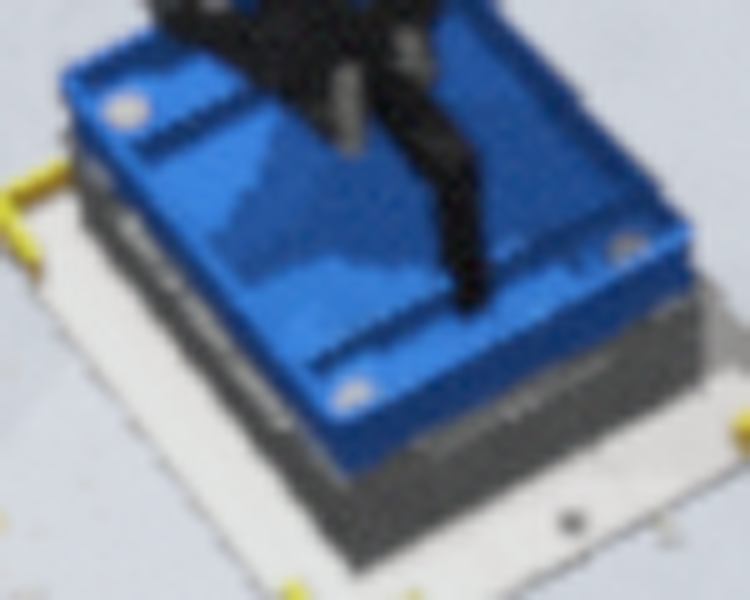

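{"api": "apply_moves", "payload": {
  "targets": [
    [0,0,0,-0.001,0,0,0],
    [0,0,0,-0.002,0,0,0],
    [0,0,0,-0.003,0,0,0],
    [0,0,0,-0.003,0,0,0],
    [0,0,0,-0.003,0,0,0],
    [0,0,0,-0.003,0,0,0],
    [0,0,0,-0.002,0,0,0],
    [0,0,0,-0.001,0,0,0],
    [0,0,0,-0.0005,0,0,0],
    [0,0,0,-0.0005,0,0,0]
  ]
}}

```text
time_s: 16.65
position: [0.5933, 0.2724, 0.1128]
tool_rot: [3.139, 0.082, 0.002]
wrist_force: [-3.8, -1.7, 7.9]
opening: 0.0127
```

```bash
python3 - <<'E'
from h import *
s=env.observe();print(s['position'],s['wrist_force'].round(1),s['ft_torque'].round(2))
E
```

```text
[0.59327456 0.27240507 0.11280695] [-3.8 -1.7  7.9] [-0.43  0.76  0.11]
```

{"api": "apply_moves", "payload": {
  "targets": [
    [10,0,0,0,0,0,0],
    [20,0,0,0,0,0,0],
    [30,0,0,0,0,0,0],
    [40,0,0,0,0,0,0],
    [50,0,0,0,0,0,0],
    [60,0,0,0,0,0,0],
    [60,0,0,0,0,0,0],
    [60,0,0,0,0,0,0],
    [60,0,0,0.003,0,0,0],
    [60,0,0,0.006,0,0,0]
  ]
}}

```text
time_s: 17.65
position: [0.5933, 0.2724, 0.119]
tool_rot: [3.14, 0.082, 0.002]
wrist_force: [-0.0, -0.2, -0.0]
opening: 0.0514
```

{"api": "apply_moves", "payload": {
  "targets": [
    [60,0,0,0.01,0,0,0],
    [60,0,0,0.025,0,0,0],
    [60,0,0,0.045,0,0,0],
    [60,0,0,0.065,0,0,0],
    [60,0,0,0.085,0,0,0],
    [60,0,0,0.105,0,0,0],
    [60,0,0,0.12,0,0,0],
    [60,0,0,0.13,0,0,0],
    [60,0,0,0.13,0,0,0],
    [60,0,0,0.13,0,0,0]
  ]
}}

```text
time_s: 18.65
position: [0.593, 0.2722, 0.2486]
tool_rot: [3.139, 0.082, 0.001]
wrist_force: [-0.2, 0.4, 0.4]
opening: 0.0512
```

```bash
python3 - <<'E'
from h import *
im,s=wristim();cv2.imwrite('pics/w9.png',im['color'][:,:,::-1])
print(s['position'],s['wrist_force'].round(1),s['time_s'])
S=vision.get_image('scene');crop(S,160,200,100,85,7,'pics/s9c.png');cv2.imwrite('pics/s9.png',S['color'][:,:,::-1])
T=vision.get_image('top')
for t in("glue","big_roll","cup","roll","driver"): print(t,spotter.pinpoint('scene',t)[:1])
E
```

```text
[0.59304058 0.27218656 0.24858111] [-0.2  0.4  0.4] 18.65
glue [{'position': [250.2, 196.7], 'confidence': 0.8}]
big_roll [{'position': [209.9, 207.0], 'confidence': 0.79}]
cup [{'position': [288.7, 239.1], 'confidence': 0.71}]
roll [{'position': [221.7, 322.8], 'confidence': 0.65}]
driver [{'position': [364.6, 247.6], 'confidence': 0.64}]
```

View pics/s9c.png

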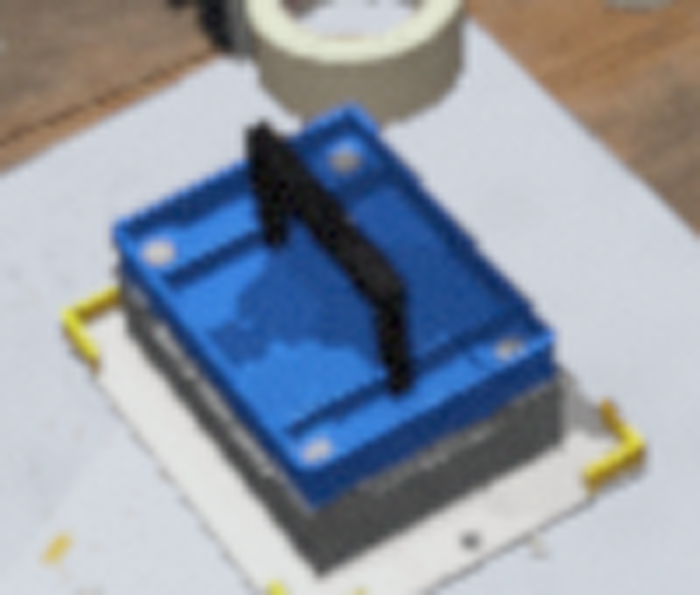

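View pics/w9.png

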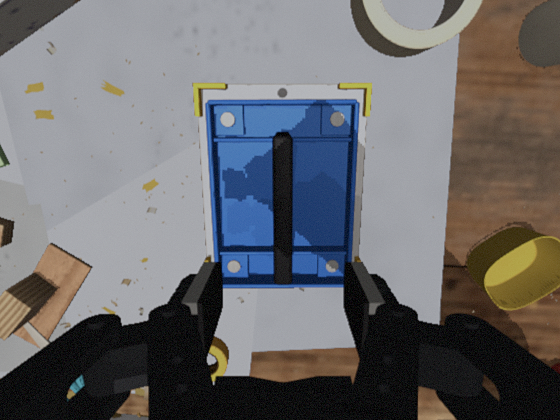

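Seated flush on the grey tray, level and released. Handing in.

```bash
python3 -c "
from plant import job_done; print(job_done())"
```

```text
the job is handed in; nothing more can be done
None
```

The blue tray is stacked on the grey one in the dock and, by my checks, fully home. I handed the job in at about 19 s. I took the handle squarely at the 30° lean, lifted the tray off the board, brought it upright and turned it 8° to match the dock. I then lowered it by the handle until it stopped.

- **Fit:** The pins went into the sockets without meeting any resistance. The tray stopped hard with the TCP at z = 0.1128 m. That did not change when I pressed harder, and the wrist read about 8–12 N upward on it afterwards.
- **Height disagreement:** From the stated dimensions I expected the stop at about 0.118 m, so it came about 5 mm lower. The socket height measured from the cameras gave 0.115–0.117 m. Pins riding on the post tops would have stopped it 12 mm higher. The scene picture puts the tray's corner marks within a few millimetres of the seated height.
- **After release:** The last pictures show the tray level and flush, and the wrist force was near zero with the gripper about 13 cm above it.
- **Bystanders:** The detected positions of the glue, tape rolls, container and screwdriver moved only 1–4 pixels, which is detector noise. I saw no contact with any of them.

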